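# Scrap the worn window stay, then hold the sash open

### The arm

A 7-joint arm with a two-finger parallel gripper is mounted at the origin on the work surface. World frame = base frame: x ahead of the robot, y to its left, z up, the work surface at z = 0. Lengths are in m, angles in rad, forces in N, time in s.
With the tool pointing down it reaches from about 0.4 to 0.85 m from the base axis. Payload 10.4 kg.
Tool frame: the origin (TCP) lies midway between the tips of the shut fingers; the grasp point (between the pads) lies 19 mm behind it (manip.hold_point_z is the distance from the TCP to the grasp point, in m); z points along the fingers, y is the line along which they close (so a half turn about z gives the same grasp; the last joint's range is limited). The gripper opens to 85 mm and grips with 20 to 120 N. Pads are 22 mm wide; open, the fingers measure 114 mm over their backs; the gripper's body (76 mm by 85 mm) begins 54 mm behind the grasp point. The pads swing forward as they close: fully open they stand 13 mm farther back than shut.
Start: joints at [-0.023, 0.332, -0.065, 1.46, 0.022, 1.35, -0.088], TCP at [0.625, 0, 0.231] pointing down, gripper open.
Joint ranges: [-2.6, 2.6], [-0.5, 2.12], [-1.47, 1.34], [0.16, 2.42], [-1.27, 4.41], [0.06, 2.06], [-2.6, 2.6]. Speed limits (rad/s): [2.22, 2.22, 2.79, 2.79, 3.14, 3.14, 3.14].

### API

Orientations are given as a unit quaternion [x, y, z, w].
In Python, from workcell import manip, eyes, job gives the robot as it stands.
- The arm moves only by the shell command python3 -m crank 'ROWS' [FORCE]. ROWS is JSON, a list that holds one entry, the list of rows, each a list of 7 numbers: the finger opening in cm, from 0 to 8.54, then the shift along the world's x, y, z in cm, then the turn, a rotation vector about the world's x, y, z in degrees. In form: [[[hand, x, y, z, ax, ay, az], ...]]. A call has 1 to 20 rows; each row shifts and turns the commanded pose from where the row before left it; what a row does not reach is not made up. A row lasts 1/8 s, in which the tool goes at most 62.5 mm and 10.7 degrees, less where a joint would pass 70% of its speed; a pose out of reach is approached as far as the arm can. A call with a gripper value outside its range is refused whole. The fingers move at their own pace and stop on an object; FORCE is the grip in N (left out, the last holds). Time passes only in rows, so rows that do not move let the fingers close. It gives the time, the measured TCP pose, the force, the opening and the grip force at its end, in the units of the state.
- manip.get_obs(): the state, without advancing time (a new reading comes with each control period).
- eyes.camera(name): name is "scene" or "side" or "wrist"; returns (picture, depth): 384x512x3 uint8, red, green, blue; 384x512 float32, m along the optical axis (not along the pixel's ray), 0 where there is no reading.
- eyes.camera_params(name): a dict with "fx", "fy", "cx", "cy" (pixels), "dist" ([k1, k2, p1, p2, k3] as OpenCV has them; the pictures are not rectified), "world_from_camera" (4x4, takes a point from camera to world coordinates); the wrist camera has in their place "hand_eye" (4x4, takes a point from camera to tool coordinates, whose origin is the TCP and whose axes are the flange's). Camera axes: x right, y down, z forward; pixel columns grow to the right and rows downward; lengths in m; the calibration is good to about 2 mm. A picture is of the moment at which its call begins: read the wrist's pose just before it. camera_params takes no time and is no camera call.
- job.hand_in(): hands the job in; it is judged then, once.
The state is a dict: "clock": time; "joint_pos": joint angles; "joint_velocities": joint speeds; "tau": joint torques, N m; "position": TCP position; "ee_rot": TCP orientation; "ft_force": force on the tool from outside, world axes, zero at the start; "torque": the same for the moment, N m; "grip_width": opening from 0.0 (shut) to 1.0 (fully open); "grasp_force": force on a finger pad.
Only numpy, scipy, OpenCV 4.12 (cv2) and the standard library are available. Lean on these libraries where they do the work, as an engineer would, in place of code of your own. Each camera call takes 0.05 s, during which the arm holds its last target. There are 200 camera calls.

### The job

The small casement window lying on the bench has lost its worn stay: pick the loose steel stay off the window pane and drop it into the wooden scrap crate. Then lift the hinged sash and hold it open at 45 degrees (a few degrees either way is fine) so that a colleague can fit a new stay; nothing else props it, so finish while still holding it there and do not let go. Leave the putty tub, the screwdriver and the jar where they are.

Things in the scene. Friction and masses are not known exactly. Their poses are not given: they have to be found in the camera images.
- window: fixed white timber window frame lying flat on the bench, 290 (x) x 310 (y) x 50 mm high, outer members 28 mm wide; origin at the centre of its underside on the bench; its -x side is the robot's side, its +x side carries the hinges. It lies near the middle of the bench, somewhat turned. In it lies the sash, closed at the start, its top flush with the frame's top.
- sash (a joint): opening angle of the sash in rad: 0 closed (lying flat in the frame), growing as its robot-side edge is lifted, stop at 1.4. Free hinge with hardly any friction: from any angle it falls shut when let go. 45 degrees is 0.785. The sash: bare timber, 230 (x) x 250 (y) x 30 mm, 0.55 to 0.9 kg, with a fixed 160 x 180 mm glass pane, its top 48 mm above the bench when closed.
- sash_hinge (a point): the middle of the hinge axis, at the top of the frame, 115 mm from the window's centre towards its +x; the axis lies along the window's y. This frame turns with the sash (at 0 it is parallel to the window's).
- sash_handle (a point): centre of the sash's pull handle: a dark steel round bar, 12 mm in diameter, lying along the window's y, free length 78 mm between its two 12 mm round posts, bar centre 38 mm above the sash's top face. Closed: 97.5 mm from the window's centre towards its -x, 88 mm above the bench. Seen from sash_hinge, in the sash's own frame, it is at (-212.5, 0, +38) mm at every angle.
- stay_center (a point): centre of the worn casement stay, half-way up: a loose straight dark steel bar, 133 mm long along its y, 14 mm wide (x), 12 mm thick (z), with a round knob 20 mm in diameter and 16 mm high at its +y end and a pivot plate 26 mm wide at its -y end; 0.12 kg or so. It lies flat on the pane, roughly along the window's y, its centre 54 mm above the bench.
- crate: fixed slatted wooden scrap crate, open on top, empty, 220 (x) x 160 (y) x 90 mm high, walls 8 mm; origin at the centre of its underside. It stands on the bench to the left or to the right of the window.
- tub: bystander: loose white putty tub, 140 mm in diameter, 130 mm high, with a thin wire bail; origin at the centre of its underside. It stands on the other side of the window from the crate.
- driver: bystander: screwdriver about 170 mm long with a wooden handle, lying on the bench beyond the tub, along its x; origin in its underside.
- jar: bystander: glass jar with steel cap, 60 mm in diameter, 80 mm high, standing beyond the crate; origin at the centre of its underside.
Mind the look-alikes: they are no part of the job. Of the things like the part that bears stay_center, leave any that is yellow; of the rest the smaller one is meant.

How it is judged:
On the way, in this order (a step that is already met when the one before it is completed fails the run):
1. the worn stay lies in the scrap crate, let go (x of stay_center in the frame of crate between -0.105 and 0.105 m and y of stay_center in the frame of crate between -0.075 and 0.075 m and z of stay_center in the frame of crate between 0 and 0.08 m and contact force between the fingers and stay below 0.1 N and linear speed of stay below 0.05 m/s), for 0.2 s.
2. after that, the sash is lifted (value of joint sash above 0.6 rad), for 0.2 s.
At the end, for the whole second after the job is handed in: The sash stands still at 45 degrees, within 5 degrees, carried by the robot alone (touching it with more than 0.5 N, no loose thing propping it), through the last second; the worn stay lies at rest inside the scrap crate, let go (all of step 1 and value of joint sash between 0.698132 and 0.872665 rad and velocity of joint sash between -0.05 and 0.05 rad/s and contact force between any of the fingers, the arm and sash above 0.5 N and contact force between each of tub, driver, jar, stay and sash below 0.1 N); the arm keeps its last pose, push and grip.
It fails at once if the putty tub is shifted by more than 30 mm (distance of tub from where it was at the start of the episode above 0.03 m).
It fails at once if the screwdriver is shifted by more than 30 mm (distance of driver from where it was at the start of the episode above 0.03 m).
It fails at once if the jar is shifted by more than 30 mm (distance of jar from where it was at the start of the episode above 0.03 m).
It also fails if it takes over 51 s, if anything falls off the work surface, if the arm or the gripper's body presses on something with over 40 N, if the wrist force passes 120 N, or if a joint passes its speed limit or range.

## Working session

There is one attempt and no reset: what is moved stays moved. The work goes in short steps, Python scripts to look and compute and a shell command to move; the robot and the scene stay as the last step left them, time stands still between calls to the robot, and variables do not carry over. Pictures are saved under pics/ and viewed, at most 10 in all, crops included, and the job is handed in when it is done.

```bash
mkdir -p pics; cat > h.py <<'E'
import numpy as np, cv2
from workcell import manip, eyes, job
from scipy.spatial.transform import Rotation as R
def cloud(name):
    o=manip.get_obs(); pic,d=eyes.camera(name); p=eyes.camera_params(name)
    if name=="wrist":
        T=np.eye(4);T[:3,:3]=R.from_quat(o["ee_rot"]).as_matrix();T[:3,3]=o["position"];T=T@np.array(p["hand_eye"])
    else: T=np.array(p["world_from_camera"])
    K=np.array([[p["fx"],0,p["cx"]],[0,p["fy"],p["cy"]],[0,0,1.]])
    v,u=np.mgrid[:384,:512]
    uv=np.stack([u,v],-1).reshape(-1,1,2).astype(np.float64)
    n=cv2.undistortPoints(uv,K,np.array(p["dist"],float)).reshape(384,512,2)
    P=np.concatenate([n*d[...,None],d[...,None]],-1)
    W=P@T[:3,:3].T+T[:3,3]; W[d==0]=np.nan
    return pic,W
E
python3 - <<'E'
from h import *
for n in ["scene","wrist"]:
    pic,W=cloud(n); np.savez(f"{n}0.npz",pic=pic,W=W)
    cv2.imwrite(f"pics/{n}0.png",cv2.resize(pic[...,::-1],(768,576)))
o=manip.get_obs();print(o["position"],o["ee_rot"],o["clock"],o["ft_force"],manip.hold_point_z)
E
```

```text
[ 6.24664406e-01 -4.49841371e-05  2.30608610e-01] [ 7.07102316e-01  7.07110967e-01 -4.84504360e-04 -4.01353917e-04] 0.1 [ 0.33248925 -0.49108128  0.32608151] 0.0187
```

View pics/scene0.png

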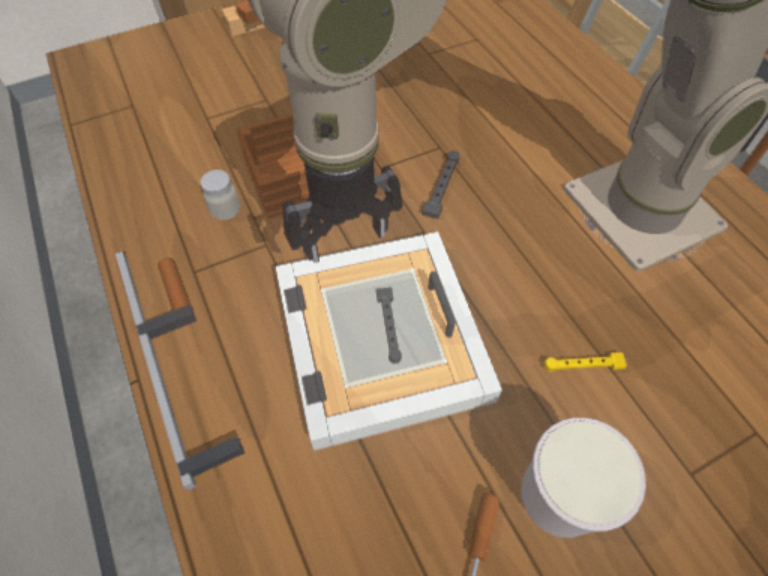

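View pics/wrist0.png

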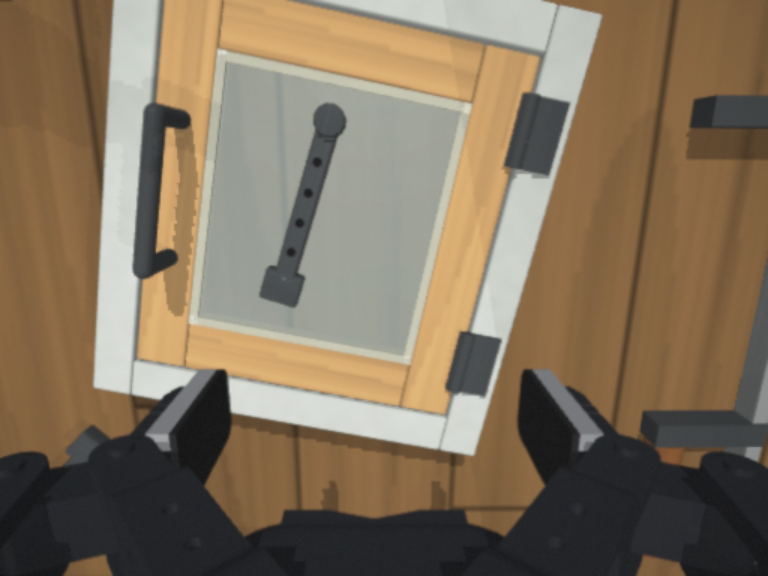

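The pictures show the dark stay on the pane, with its knob at wrist (328,120) and its plate at (282,286). A dark look-alike and a yellow one lie on the bench. The handle is at wrist (150,190), the crate is behind the gripper on the -y side, the tub is at +y, and a clamp-like thing lies beyond the window.

```bash
python3 - <<'E'
from h import *
w=np.load("wrist0.npz");s=np.load("scene0.npz")
def at(z,u,v,r=1):
    u=int(u/1.5);v=int(v/1.5);return np.round(np.nanmedian(z["W"][v-r:v+r+1,u-r:u+r+1].reshape(-1,3),0),4)
for n,u,v in [("knob",329,121),("bar1",308,193),("bar2",296,240),("plate",282,287),("h top",152,115),("hmid",149,190),("hbot",146,265),("frameFL",100,380),("frame nr",465,445),("frame fr",590,20)]: print(n,at(w,u,v))
for n,u,v in [("alikeA",455,157),("alikeB",432,208),("stayA",385,295),("stayB",395,355),("jar",215,180),("tub",585,460),("corner nr+y",490,392),("corner far+y",318,438),("corner far-y",285,272),("corner near-y",435,240)]: print(n,at(s,u,v))
# crate
W=s["W"];m=(W[...,2]>0.07)&(W[...,2]<0.105)&(W[...,1]<-0.17)&(W[...,1]>-.5)&(W[...,0]>.3)&(W[...,0]<.95)
print(W[m].min(0),W[m].max(0),m.sum())
# handle & hinge from wrist
W=w["W"];m=(W[...,2]>0.085)&(W[...,2]<.1)&(W[...,0]<.56)
p=W[m];print("handle",p.mean(0),len(p),p.min(0),p.max(0),cv2.minAreaRect(p[:,:2].astype(np.float32)*1000))
g=w["pic"].astype(int);hsv=cv2.cvtColor(w["pic"],cv2.COLOR_RGB2HSV)
m=(W[...,2]>.051)&(W[...,2]<.075)&(hsv[...,2]<110)&(W[...,0]>.55)&(W[...,0]<.68)&(W[...,1]>-.02)
p=W[m];print("stay",len(p),p.min(0),p.max(0),cv2.minAreaRect(p[:,:2].astype(np.float32)*1000))
# frame white: z~.05
W=s["W"];m=(abs(W[...,2]-.05)<.006)&(W[...,0]>.4)&(W[...,0]<.85)&(abs(W[...,1])<.25)
hs=cv2.cvtColor(s["pic"],cv2.COLOR_RGB2HSV);k=cv2.morphologyEx(m.astype(np.uint8),cv2.MORPH_OPEN,np.ones((3,3)))
n,l,st,_=cv2.connectedComponentsWithStats(k);i=1+st[1:,4].argmax();p=W[l==i]
print("win",cv2.minAreaRect(p[:,:2].astype(np.float32)*1000))
E
```

```text
knob [0.5973 0.0914 0.0649]
bar1 [0.5827 0.0486 0.0612]
bar2 [0.5737 0.0179 0.061 ]
plate [ 0.5633 -0.0136  0.0611]
h top [0.5038 0.0927 0.0948]
hmid [0.4969 0.0526 0.0938]
hbot [0.4898 0.0092 0.0939]
frameFL [ 0.4236 -0.0863  0.0512]
frame nr [ 0.6935 -0.1396  0.0516]
frame fr [0.7542 0.1499 0.0506]
alikeA [ 0.2773 -0.2666  0.0208]
alikeB [ 0.3824 -0.1716  0.0163]
stayA [ 0.5633 -0.0139  0.0599]
stayB [0.5981 0.0923 0.0647]
jar [ 0.736  -0.3593  0.0807]
tub [0.4661 0.3568 0.1332]
corner nr+y [0.4964 0.2029 0.0501]
corner far+y [0.7502 0.1533 0.0463]
corner far-y [ 0.6896 -0.1331  0.0504]
corner near-y [ 0.4306 -0.0794  0.0504]
[ 0.55075078 -0.45940669  0.07000953] [ 0.76219665 -0.29017462  0.09459145] 959
handle [0.49633505 0.05195849 0.09308004] 1789 [4.80081970e-01 9.05347493e-05 8.50220308e-02] [0.5092865  0.09930106 0.09683916] ((494.4516906738281, 49.84892272949219), (101.01290893554688, 12.414278030395508), 78.69108581542969)
stay 2235 [ 0.55000655 -0.01995686  0.05143897] [0.60715735 0.10089904 0.06660928] ((578.5299072265625, 39.70195388793945), (129.663330078125, 25.677412033081055), 73.44322204589844)
win ((589.6895141601562, 29.7916259765625), (312.3519287109375, 291.1033630371094), 78.60601043701172)
```

```bash
python3 - <<'E'
from h import *
pic,W=cloud("side"); np.savez("side0.npz",pic=pic,W=W)
cv2.imwrite("pics/side0.png",cv2.resize(pic[...,::-1],(768,576)))
E
```

```text
(no output)
```

View pics/side0.png

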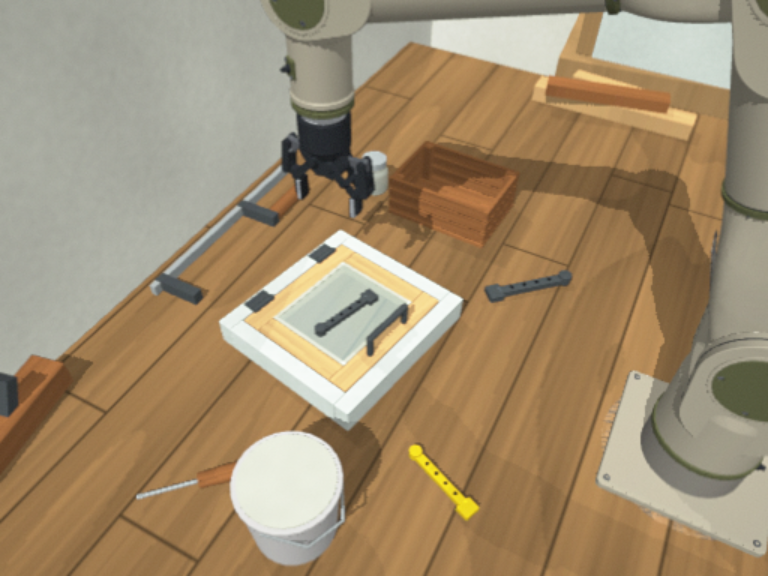

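The side view shows the crate at (450,195), clear of the window, with the jar just behind it. The window yaw is about -11.4° with its centre at (0.590, 0.030), and the handle agrees with that. The stay's centre is (0.5785, 0.0397) with yaw -16.5°. I'll move above the stay and measure the crate.

```bash
python3 -m crank '[[[4.5,-1.2,1,-2.5,0,0,-4],[4.5,-1.2,1,-2.5,0,0,-4],[4.5,-1.2,1,-2.5,0,0,-4.5],[4.5,-1.02,0.97,-2.5,0,0,-4],[4.5,0,0,-2,0,0,0],[4.5,0,0,0,0,0,0],[4.5,0,0,0,0,0,0]]]' 40
python3 - <<'E'
from h import *
for n in ("side0","scene0"):
    W=np.load(n+".npz")["W"];m=(W[...,2]>0.075)&(W[...,2]<0.1)&(W[...,1]<-0.2)&(W[...,1]>-.5)&(W[...,0]>.35)&(W[...,0]<.9)
    k=cv2.morphologyEx(m.astype(np.uint8),cv2.MORPH_CLOSE,np.ones((3,3)));c,l,st,_=cv2.connectedComponentsWithStats(k)
    for i in range(1,c):
        if st[i,4]>40: p=W[(l==i)&m];print(n,len(p),p[:,2].max(),cv2.minAreaRect(p[:,:2].astype(np.float32)*1000))
pic,W=cloud("wrist");cv2.imwrite("pics/w1.png",pic[...,::-1]);hsv=cv2.cvtColor(pic,cv2.COLOR_RGB2HSV)
m=(W[...,2]>.051)&(W[...,2]<.075)&(hsv[...,2]<110)&(W[...,0]>.545)&(W[...,0]<.62)&(W[...,1]>-.03)&(W[...,1]<.11)
p=W[m];print("stay",len(p),cv2.minAreaRect(p[:,:2].astype(np.float32)*1000))
E
```

```text
clock: 1.02
position: [0.5793, 0.0396, 0.1121]
ee_rot: [0.801, 0.598, 0.0, 0.0]
ft_force: [0.2, 0.1, 0.5]
grip_width: 0.53
grasp_force: 0.0
side0 1095 0.09596207892409825 ((553.7230224609375, -371.32696533203125), (169.56007385253906, 223.1728515625), 87.62079620361328)
side0 110 0.08441877216545768 ((733.244140625, -360.9039306640625), (43.60743713378906, 55.65781784057617), 71.9952163696289)
scene0 600 0.09459145479936493 ((611.7443237304688, -376.4785461425781), (169.14205932617188, 109.30203247070312), 85.1365966796875)
scene0 249 0.08472699686383112 ((735.5881958007812, -356.38214111328125), (51.9936408996582, 51.993770599365234), 69.6456298828125)
stay 4858 ((579.5440673828125, 38.451324462890625), (132.16220092773438, 25.44269371032715), 71.46368408203125)
```

View pics/w1.png

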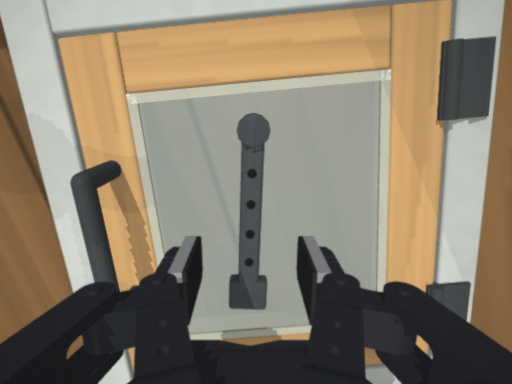

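The wrist view shows the stay centred between the fingers, at (250,210), running along the tool's x. I'll descend and grip.

```bash
python3 -m crank '[[[4.5,0,0,-2.5,0,0,0],[4.5,0,0,-2,0,0,0],[4.5,0,0,-1,0,0,0],[4.5,0,0,-0.5,0,0,0],[4.5,0,0,0,0,0,0],[1,0,0,0,0,0,0],[1,0,0,0,0,0,0],[1,0,0,0,0,0,0],[1,0,0,0,0,0,0],[0.5,0,0,0,0,0,0],[0.5,0,0,0,0,0,0]]]' 50
```

```text
clock: 2.45
position: [0.5794, 0.0397, 0.0521]
ee_rot: [0.801, 0.598, 0.001, 0.0]
ft_force: [-1.5, 0.2, 7.9]
grip_width: 0.14
grasp_force: 49.9
```

```bash
python3 -m crank '[[[0.5,0,0,2,0,0,0],[0.5,0,0,4,0,0,0],[0.5,0,0,5,0,0,0],[0.5,-0.2,-3,1,0,0,-6],[0.5,-0.2,-4,0,0,0,-8],[0.5,-0.3,-4,0,0,0,-8],[0.5,-0.3,-4,0,0,0,-8],[0.5,-0.3,-4,0,0,0,-8],[0.5,-0.3,-4,0,0,0,-8],[0.5,-0.3,-4,0,0,0,-8],[0.5,-0.2,-4,0,0,0,-8],[0.5,-0.2,-4,0,0,0,-8],[0.5,-0.2,-3.6,0,0,0,-6],[0.5,0,-2.5,0,0,0,0],[0.5,0,0,0,0,0,0],[0.5,0,0,0,0,0,0],[0.5,0,0,0,0,0,0]]]' 60
python3 - <<'E'
from h import *
pic,W=cloud("side");cv2.imwrite("pics/s1.png",pic[...,::-1])
E
```

```text
clock: 4.58
position: [0.5544, -0.3699, 0.1713]
ee_rot: [1.0, -0.021, 0.0, -0.0]
ft_force: [1.2, -0.1, -1.3]
grip_width: 0.138
grasp_force: 60.2
```

View pics/s1.png

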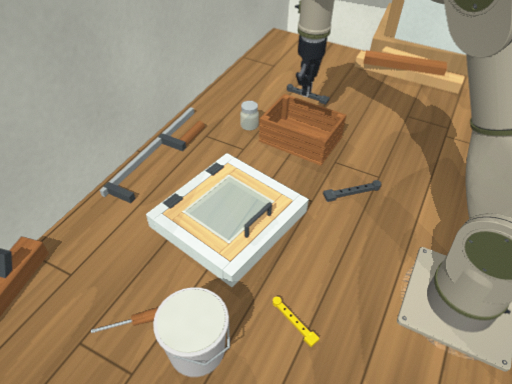

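The side view shows the stay hanging over the crate at (305,95), along the crate's long side. I'll lower it, let go and rise.

```bash
python3 -m crank '[[[0.5,0,0,-4,0,0,0],[0.5,0,0,-4,0,0,0],[0.5,0,0,-3,0,0,0],[0.5,0,0,-2.3,0,0,0],[0.5,0,0,0,0,0,0],[4.5,0,0,0,0,0,0],[4.5,0,0,0,0,0,0],[4.5,0,0,0,0,0,0],[4.5,0,0,0,0,0,0],[4.5,0,0,2,0,0,0],[4.5,0,0,4,0,0,0],[4.5,0,0,5,0,0,0],[4.5,0,0,4,0,0,0],[4.5,0,0,0,0,0,0]]]' 50
python3 -m crank '[[[4.5,-0.5,4,0,0,0,8],[4.5,-0.5,4,0,0,0,8],[4.5,-0.5,4,0,0,0,8],[4.5,-0.5,4,0,0,0,8],[4.5,-0.5,4,0,0,0,8],[4.5,-0.5,4,0,0,0,8],[4.5,-0.5,4,0,0,0,8],[4.5,-0.5,4,0,0,0,8],[4.5,-1,4,0,0,0,8],[4.5,-1,4,0,0,0,9],[4.5,0,1.9,-2,0,0,0],[4.5,0,0,0,0,0,0],[4.5,0,0,0,0,0,0]]]'
python3 - <<'E'
from h import *
pic,W=cloud("side");cv2.imwrite("pics/s2.png",pic[...,::-1])
o=manip.get_obs();print(o["position"],R.from_quat(o["ee_rot"]).as_matrix(),o["joint_pos"])
pic,W=cloud("wrist");m=(W[...,2]>0.085)&(W[...,2]<.1)&(W[...,0]<.56)&(W[...,0]>.46)&(W[...,1]>-.01)&(W[...,1]<.11)
p=W[m];print(len(p),cv2.minAreaRect(p[:,:2].astype(np.float32)*1000))
E
```

```text
clock: 6.38
position: [0.5553, -0.3727, 0.194]
ee_rot: [1.0, -0.022, 0.003, 0.002]
ft_force: [0.0, -0.5, -0.5]
grip_width: 0.525
grasp_force: 0.0
clock: 8.0
position: [0.494, 0.0466, 0.1689]
ee_rot: [0.775, 0.632, 0.0, 0.0]
ft_force: [-0.3, -0.8, -0.0]
grip_width: 0.528
grasp_force: 0.0
[0.49423424 0.04644139 0.16906906] [[ 2.01217652e-01  9.79546187e-01  8.50830384e-04]
 [ 9.79546551e-01 -2.01217484e-01 -2.79603679e-04]
 [-1.02682769e-04  8.89689164e-04 -9.99999599e-01]] [-0.1063747   0.10058091 -0.08432603  1.8735213   0.00967028  1.16707971
 -0.39666951]
2196 ((494.07598876953125, 49.51007843017578), (101.31395721435547, 11.45013427734375), 78.67141723632812)
```

View pics/s2.png

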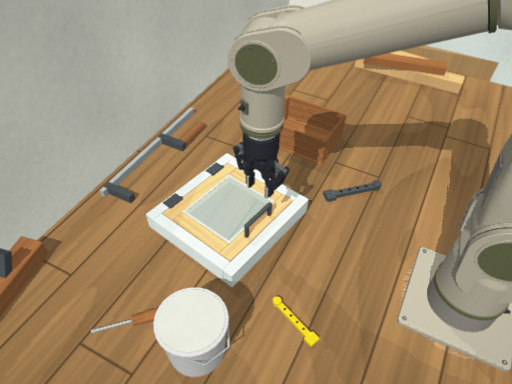

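The side view shows the gripper just above the handle bar at (260,218); the crate is hidden behind the arm. I'll lower and grip the bar.

```bash
python3 -m crank '[[[4.5,0,0.3,-3,0,0,0],[4.5,0,0,-3,0,0,0],[4.5,0,0,-2.5,0,0,0],[4.5,0,0,-1.3,0,0,0],[4.5,0,0,0,0,0,0],[1,0,0,0,0,0,0],[1,0,0,0,0,0,0],[1,0,0,0,0,0,0],[0.5,0,0,0,0,0,0],[0.5,0,0,0,0,0,0]]]' 40
python3 - <<'E'
from h import *
pic,W=cloud("scene");cv2.imwrite("pics/c1.png",cv2.resize(pic[30:230,100:400][...,::-1],(750,500)))
# grasp-point path: bar position and shift per step from closed, window yaw from tool
y=-np.radians(11.4);c=np.array([np.cos(y),np.sin(y)]);T=np.radians(25)
o=manip.get_obs();p0=o["position"];hp=manip.hold_point_z
prev=np.zeros(3)
for k in range(1,17):
    th=np.radians(45)*k/16;t=T*k/16
    bx=-.2125*np.cos(th)+.038*np.sin(th)+.2125; bz=.2125*np.sin(th)+.038*np.cos(th)-.038
    d=p0[2]-.088  # tip offset relative to bar centre (neg)
    tx=d*np.sin(t);tz=d*np.cos(t)-d
    q=np.r_[(bx+tx)*c,bz+tz]*100
    print(k,np.round(q-prev,2));prev=q
print("axis",np.degrees(T)/16*np.array([-np.sin(y),np.cos(y)]),p0)
E
```

```text
clock: 9.35
position: [0.4945, 0.0508, 0.0714]
ee_rot: [0.774, 0.633, 0.001, 0.0]
ft_force: [-1.9, 0.3, 6.7]
grip_width: 0.124
grasp_force: 38.9
1 [ 0.16 -0.03  1.04]
2 [ 0.21 -0.04  1.03]
3 [ 0.26 -0.05  1.02]
4 [ 0.31 -0.06  1.  ]
5 [ 0.36 -0.07  0.98]
6 [ 0.4  -0.08  0.96]
7 [ 0.45 -0.09  0.94]
8 [ 0.5  -0.1   0.92]
9 [ 0.54 -0.11  0.89]
10 [ 0.58 -0.12  0.86]
11 [ 0.62 -0.13  0.83]
12 [ 0.66 -0.13  0.8 ]
13 [ 0.7  -0.14  0.76]
14 [ 0.73 -0.15  0.72]
15 [ 0.77 -0.15  0.69]
16 [ 0.8  -0.16  0.65]
axis [0.30883959 1.53167371] [0.49446702 0.05074795 0.07138474]
```

View pics/c1.png

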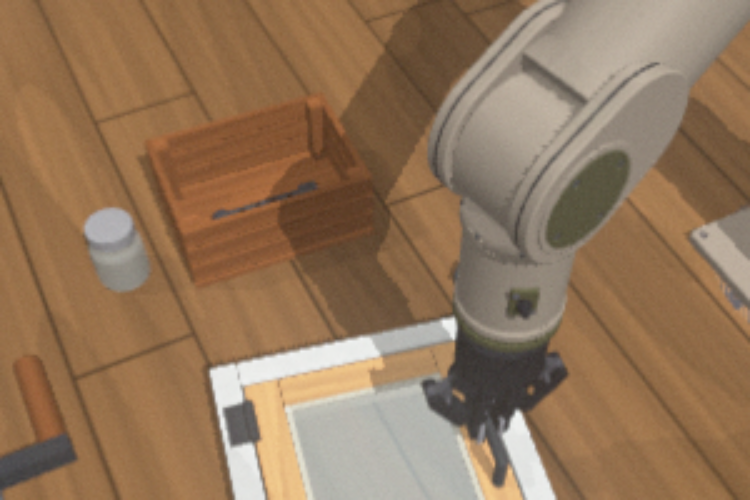

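The stay lies in the crate at (265,202), and the fingers hold the bar. I'll lift along the arc, starting with the first half.

```bash
python3 -m crank '[[[0.5,0.16,-0.03,1.04,0.31,1.53,0],[0.5,0.21,-0.04,1.03,0.31,1.53,0],[0.5,0.26,-0.05,1.02,0.31,1.53,0],[0.5,0.31,-0.06,1,0.31,1.53,0],[0.5,0.36,-0.07,0.98,0.31,1.53,0],[0.5,0.4,-0.08,0.96,0.31,1.53,0],[0.5,0.45,-0.09,0.94,0.31,1.53,0],[0.5,0.5,-0.1,0.92,0.31,1.53,0],[0.5,0,0,0,0,0,0]]]'
python3 -c "
from h import *
o=manip.get_obs();print(o['joint_pos'],R.from_quat(o['ee_rot']).as_matrix()[:,2])"
```

```text
clock: 10.52
position: [0.5199, 0.0457, 0.1491]
ee_rot: [0.77, 0.629, -0.069, -0.085]
ft_force: [-3.6, 1.0, -2.1]
grip_width: 0.124
grasp_force: 39.5
[-0.07367314  0.32992066 -0.06708141  1.65792022 -0.05182282  1.36209073
 -0.32401652] [-0.2135266   0.04309891 -0.9759861 ]
```

Tracking is good and the forces are low, so I'll lift the second half.

```bash
python3 -m crank '[[[0.5,0.54,-0.11,0.89,0.31,1.53,0],[0.5,0.58,-0.12,0.86,0.31,1.53,0],[0.5,0.62,-0.13,0.83,0.31,1.53,0],[0.5,0.66,-0.13,0.8,0.31,1.53,0],[0.5,0.7,-0.14,0.76,0.31,1.53,0],[0.5,0.73,-0.15,0.72,0.31,1.53,0],[0.5,0.77,-0.15,0.69,0.31,1.53,0],[0.5,0.8,-0.16,0.65,0.31,1.53,0],[0.5,0,0,0,0,0,0],[0.5,0,0,0,0,0,0],[0.5,0,0,0,0,0,0]]]'
python3 - <<'E'
from h import *
o=manip.get_obs();z=R.from_quat(o["ee_rot"]).as_matrix()[:,2];b=o["position"]-z*.0168
y=-np.radians(11.4);h=np.array([.7027,.0073,.05]);v=b-h;vx=v[0]*np.cos(y)+v[1]*np.sin(y)
print("bar",b,vx,v[2],"r",np.hypot(vx,v[2]),"angle",np.degrees(np.arctan2(v[2],-vx)-np.arctan2(.038,.2125)))
for n in("side","scene"):
    pic,W=cloud(n);cv2.imwrite(f"pics/{n}9.png",pic[...,::-1])
    L=(W-h)@np.array([[np.cos(y),np.sin(y),0],[-np.sin(y),np.cos(y),0],[0,0,1]]).T
    d=np.hypot(L[...,0],L[...,2]);hs=cv2.cvtColor(pic,cv2.COLOR_RGB2HSV)
    m=(abs(L[...,1])<.12)&(L[...,0]<-.02)&(L[...,2]>.02)&(d<.24)&(hs[...,2]>110)&(hs[...,1]>60)
    q=L[m];q=q[np.abs(np.arctan2(q[:,2],-q[:,0])-.785)<.25]
    print(n,len(q),np.degrees(np.median(np.arctan2(q[:,2],-q[:,0]))))
E
```

```text
clock: 11.9
position: [0.5729, 0.035, 0.2118]
ee_rot: [0.756, 0.618, -0.138, -0.168]
ft_force: [-8.9, 1.2, 5.5]
grip_width: 0.12
grasp_force: 39.9
bar [0.57993488 0.03356766 0.22706282] -0.12553510815516158 0.17706281519186773 r 0.21704908178381593 angle 44.52521302425185
side 1608 41.97479930510464
scene 2635 44.15309782692762
```

View pics/side9.png

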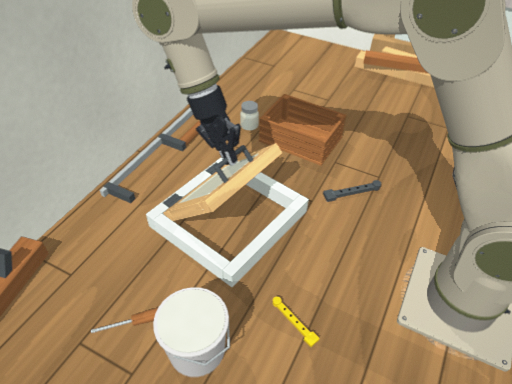

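The side view shows the sash up at about 45° with the gripper on its handle at (228,155), and the tub, driver and jar undisturbed. The kinematics give 44.5° and the scene camera 44.2°, so I'm handing in.

```bash
python3 -m crank '[[[0.5,0,0,0,0,0,0],[0.5,0,0,0,0,0,0],[0.5,0,0,0,0,0,0],[0.5,0,0,0,0,0,0]]]'; python3 -c "
from workcell import job
print(job.hand_in())"
```

```text
clock: 12.5
position: [0.5729, 0.035, 0.2118]
ee_rot: [0.756, 0.618, -0.138, -0.168]
ft_force: [-8.0, 0.4, 6.1]
grip_width: 0.121
grasp_force: 39.9
the job is handed in; nothing more can be done
None
```

I dropped the worn stay into the scrap crate, and the arm is holding the sash open by its handle at about 44–45°; the job was handed in at 12.5 s, and no verdict came back.

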